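Lean the washed chopping board against the splash wall

ROBOT

A 6-joint arm with a two-finger parallel gripper is mounted at the origin on the work surface; the furniture and walls round the work are solid. World frame = base frame: x ahead of the robot, y to its left, z up, the work surface at z = 0. Lengths are in m, angles in rad, forces in N, time in s.
With the tool pointing down it reaches from about 0.375 to 0.975 m from the base axis. Payload 3.8 kg.
Tool frame: the origin (TCP) lies midway between the tips of the shut fingers; the grasp point (between the pads) lies arm.tcp_to_grasp behind it (arm.tcp_to_grasp is the distance from the TCP to the grasp point, in m); z points along the fingers, y is the line along which they close (so a half turn about z gives the same grasp; the last joint's range is limited). The gripper opens to 88 mm and grips with 3 to 60 N. Pads are 18 mm wide; open, the fingers measure 123 mm over their backs; the gripper's body (75 mm by 187 mm) begins 45 mm behind the grasp point.
Start: joints at [-0.037, 0.264, 1.604, -0, 1.274, -0.037], TCP at [0.675, -0, 0.239] pointing down, gripper open.
Joint ranges: [-2.63, 2.63], [-0.94, 2.18], [0.31, 2.57], [-1.31, 4.45], [0, 2.66], [-2.55, 2.55]. Speed limits (rad/s): [2.57, 2.57, 3.14, 3.14, 3.14, 3.14].

INTERFACE

Orientations are given as a unit quaternion [w, x, y, z].
In Python, from station import arm gives the robot as it stands. The module is installed in compiled form; this text tells all that it offers. Calls block until the motion is done:
- arm.move_ptp(position, orientation): joint-space move of the TCP to a pose.
- arm.move_l(position, ori=None, vel=0.15, f_stop=None): straight line of the TCP; ori=None keeps the orientation; vel is the mean speed in m/s. With f_stop (N) it stops when the force on the tool has changed by that much, and returns True; else False.
- arm.set_joints(angles): joint-space move.
- arm.ungrasp() and arm.close(grip_force=None): open the fingers fully, or close them until they stop; grip_force is the grip in N (None keeps the last).
- arm.wait(seconds).
- arm.ik(position, orientation): joint angles nearest the present ones, or None.
- arm.get_obs(): the state.
- arm.snapshot(name): name is "scene" or "side" or "wrist"; returns (picture, depth): 420x560x3 uint8, red, green, blue; 420x560 float32, m along the optical axis (not along the pixel's ray), 0 where there is no reading.
- arm.calibration(name): a dict with "fx", "fy", "cx", "cy" (pixels), "world_to_cam" (4x4, takes a point from world to camera coordinates). Camera axes: x right, y down, z forward; pixel columns grow to the right and rows downward; lengths in m; the calibration is good to about 2 mm. The wrist camera is an equidistant fisheye: a pixel r from the principal point sees the ray r / f radians off the axis. A picture is of the moment at which its call begins: read the wrist's pose just before it. calibration takes no time and is no camera call; for the wrist camera it gives the pose at the moment of the call.
A pose or a line that the arm cannot do raises arm.IKError and nothing moves.
- arm.job_done(): hands the job in; it is judged then, once.
The state is a dict: "t": time; "q": joint angles; "joint_velocities": joint speeds; "joint_torque": joint torques, N m; "tool_pos": TCP position; "tcp_rot": TCP orientation; "ft_force": force on the tool from outside, world axes, zero at the start; "ft_torque": the same for the moment, N m; "grip_width": finger opening in m; "gripper_force": force on a finger pad.
Only numpy, scipy, OpenCV 4.12 (cv2) and the standard library are available. Lean on these libraries where they do the work, as an engineer would, in place of code of your own. Each camera call takes 0.05 s, during which the arm holds its last target. There are 200 camera calls.

TASK

Take the larger of the two wooden chopping boards out of the wire rack and lean it against the front of the low pale splash wall to dry, near the middle of the wall and square to it. It should stand with its long lower edge on the worktop, a little out from the wall, and tip back about 15 degrees so that it rests on the wall's top edge. Leave the small board standing in the rack.

Things in the scene. Friction and masses are not known exactly. Their poses are not given: they have to be found in the camera images.
- large_board: The larger wooden chopping board, loose, about 0.28 kg: a flat panel 12 mm thick (its x), 200 mm wide (its y), 180 mm tall (its z), standing upright on a long edge in one of the rack's two slots. Origin: centre of its lower edge face; z points up through the board, x is normal to its faces. When it leans with its back edge on the worktop, z is tipped towards the wall.
- small_board: The smaller wooden chopping board, loose, of the same make: 12 mm thick (its x), 140 mm wide (its y), 120 mm tall (its z), upright in the other slot. Origin: centre of its lower edge face. It must stay there.
- board_rack: Fixed steel wire rack. Base plate 130 mm (x) by 150 mm (y), 10 mm thick; the boards stand on it, 10 mm above the worktop. Two slots along its y at x = -35 and +35 mm, each 16 mm wide between wire hoops 120 mm long whose tops are 50 mm above the worktop. Either slot may hold either board. Origin: centre of its underside, on the worktop; z up.
- splash_wall: Fixed low pale splash wall standing on the worktop: 320 mm long (its y), 100 mm high (its z), 18 mm thick, with small steel feet behind. Origin: middle of the lower edge of its plain front face, which looks towards the robot; x points from the front face back into the wall, z up.
Not all that is in view belongs to the job. What is shaped like the large_board but blue is not meant.

How it is judged:
At the end, for the whole second after the job is handed in: Large board at rest on the worktop, touching the wall's front: tipped back 6 to 26 deg, lower edge 10 to 65 mm out, centre within 50 mm of the wall's middle, length within 12 deg of the wall's. Small board within 20 mm of its start and 15 deg of upright (angle between large_board's own z axis and vertical between 0.105 and 0.454 rad and height (world z) of large_board below 0.008 m and x of large_board in the frame of splash_wall between -0.065 and -0.01 m and y of large_board in the frame of splash_wall between -0.05 and 0.05 m and angle between the y axis of large_board and the y axis of splash_wall, either way round below 0.21 rad and contact force between large_board and splash_wall above 0.03 N and linear speed of large_board below 0.02 m/s and distance of small_board from where it was at the start of the episode below 0.02 m and angle between small_board's own z axis and vertical below 0.26 rad).
It fails at once if the small board is pulled out of its slot or displaced by more than 30 mm (distance of small_board from where it was at the start of the episode above 0.03 m).
It also fails if it takes over 40 s, if anything falls off the work surface, if the arm or the gripper's body presses on something with over 40 N, if the wrist force passes 120 N, or if a joint passes its speed limit or range.

## Working session

There is one attempt and no reset: what is moved stays moved. The work goes in short steps, each a Python script; the robot and the scene stay as the last script left them, time stands still between calls to the robot, and variables do not carry over. Pictures are saved under pics/ and viewed, at most 10 in all, crops included, and the job is handed in when it is done.

```bash
mkdir -p pics; python3 - <<'E'
from station import arm
import cv2,numpy as np
for n in("scene","side"):
    p,d=arm.snapshot(n); np.savez(f"pics/{n}0.npz",p=p,d=d,K=[arm.calibration(n)[k] for k in("fx","fy","cx","cy")],T=arm.calibration(n)["world_to_cam"])
    cv2.imwrite(f"pics/{n}0.png",p[:,:,::-1])
o=arm.get_obs();print(o["t"],o["tool_pos"],o["tcp_rot"],arm.tcp_to_grasp,o["grip_width"])
E
```

```text
0.1 [6.74352554e-01 2.86384897e-05 2.37534886e-01] [-7.32876060e-04  7.07106163e-01  7.07106681e-01 -6.91807307e-04] 0.0187 0.08819056955463034
```

View pics/scene0.png

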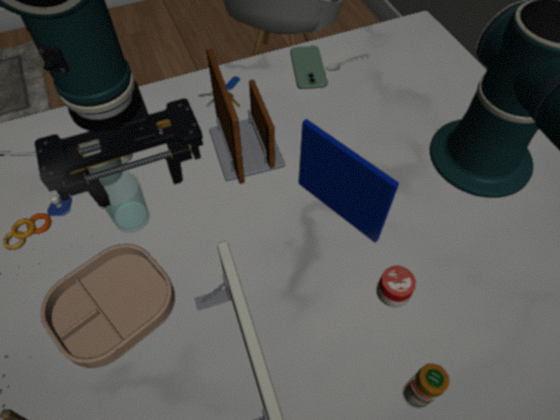

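View pics/side0.png

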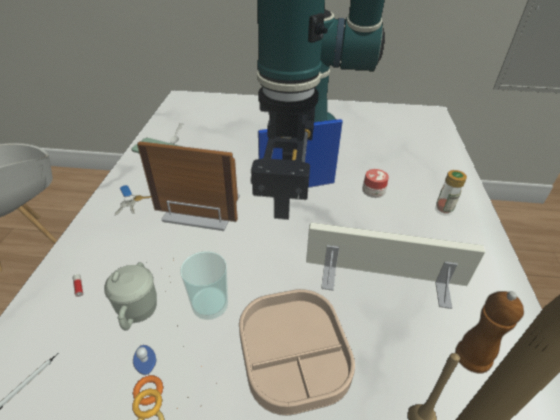

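The scene view shows the rack at about (245,150), with the large board in the left slot (top edge (212,52)–(240,178)) and the small one in the right slot (252,82)–(272,165). The blue decoy is at (345,180) and the wall top runs from (222,245) to (275,415). Next I'll turn the depth images into a point cloud.

```bash
cat > h.py <<'E'
import numpy as np,cv2
def cloud(p,d,K,T):
    v,u=np.nonzero(d>0); z=d[v,u]; fx,fy,cx,cy=K
    c=np.c_[(u-cx)/fx*z,(v-cy)/fy*z,z,np.ones(len(z))]
    return (c@np.linalg.inv(T).T)[:,:3],p[v,u].astype(int)
def load(n):
    a=np.load(n);return cloud(a["p"],a["d"],a["K"],a["T"])
E
python3 - <<'E'
from h import *
P,C=zip(load("pics/scene0.npz"),load("pics/side0.npz")); P=np.vstack(P);C=np.vstack(C)
# top-down map 2.0 mm/px: x 0.1..1.3 right, y up -0.6..0.6
S=500;im=np.full((600,600,3),40,np.uint8)
m=(P[:,2]>-.02)&(P[:,2]<.22);q=P[m];c=C[m];o=np.argsort(q[:,2]);q=q[o];c=c[o]
i=((.6-q[:,1])*S).astype(int);j=((q[:,0]-.1)*S).astype(int);k=(i>=0)&(i<600)&(j>=0)&(j<600)
im[i[k],j[k]]=c[k][:,::-1];
cv2.imwrite("pics/top.png",im)
def rect(name,mask):
    a=P[mask];r=cv2.minAreaRect(a[:,:2].astype(np.float32));print(name,len(a),r,a.min(0),a.max(0))
brown=(C[:,0]>C[:,2]*1.6)&(C[:,0]>40)
rb=(P[:,1]>.1)&(P[:,0]>.3)&(P[:,0]<.8)&brown
for lo,hi in((.175,.2),(.1,.14)):rect(f"brown{lo}",rb&(P[:,2]>lo)&(P[:,2]<hi))
w=(P[:,2]>.094)&(P[:,2]<.106)&(C.min(1)>110);rect("wallraw",w)
print(np.median(P[(abs(P[:,2])<.02)][:,2]))
E
```

```text
Traceback (most recent call last):
ValueError: zero-size array to reduction operation minimum which has no identity
```

View pics/top.png

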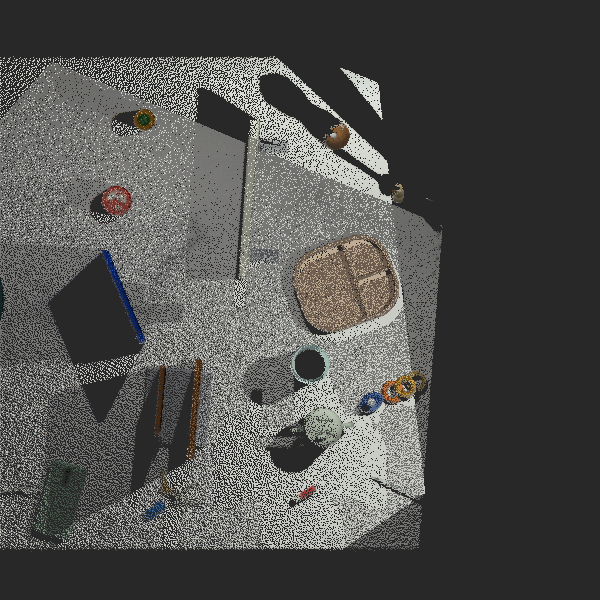

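In the top-down map (2 mm/px), the large board runs (198,360)–(190,458), i.e. x≈0.49, y −0.12 to −0.32. The small board is at x≈0.42, the wall runs (253,120)–(240,280), and the blue board sits at x 0.31–0.38. All the lengths match the sizes given.

```bash
python3 - <<'E'
from h import *
def rect(name,P,m):
    a=P[m];
    if len(a)<5: print(name,len(a));return
    print(name,len(a),np.round(cv2.boxPoints(cv2.minAreaRect(a[:,:2].astype(np.float32))),4).tolist(),"z",np.round(np.percentile(a[:,2],[2,50,98]),4))
for n in("scene","side"):
    P,C=load(f"pics/{n}0.npz");x,y,z=P.T
    r=(C[:,0]>C[:,2]*1.5)&(y<-.1)&(y>-.34)
    L=r&(x>.45)&(x<.53)
    print(n,"table",np.median(z[abs(z)<.02]),"Ltop",np.percentile(z[L],[50,99,100]))
    zt=np.percentile(z[L],99)
    rect("L top",P,L&(z>.184)&(z<.196)); rect("L mid",P,L&(z>.09)&(z<.12))
    s=r&(x>.38)&(x<.45); rect("s top",P,s&(z>.124)&(z<.136))
    w=(x>.54)&(x<.64)&(y>.02)&(y<.38)
    rect("wall top",P,w&(z>.096)&(z<.106)); rect("wall mid",P,w&(z>.03)&(z<.09)&(x<.62))
    f=w&(z>.02)&(z<.095)
    rk=(x>.36)&(x<.56)&(y>-.32)&(y<-.1)&(z>.007)&(z<.014)&~r; rect("rack base",P,rk)
    bl=(C[:,2]>2*C[:,0])&(C[:,2]>60)&(x<.45)&(x>.25)&(y>-.15)&(y<.15); rect("blue",P,bl)
E
```

```text
scene table 0.0015413225846687695 Ltop [0.1550077  0.19283513 0.19490877]
L top 524 [[0.4729999899864197, -0.3181999921798706], [0.4855000078678131, -0.31940001249313354], [0.5034999847412109, -0.11919999867677689], [0.4909999966621399, -0.11810000240802765]] z [0.1855 0.1909 0.193 ]
L mid 213 [[0.48750001192092896, -0.2939000129699707], [0.49889999628067017, -0.29409998655319214], [0.5023999810218811, -0.11900000274181366], [0.4909999966621399, -0.11879999935626984]] z [0.0904 0.1044 0.119 ]
s top 330 [[0.4083000123500824, -0.26759999990463257], [0.42010000348091125, -0.2685999870300293], [0.43160000443458557, -0.13300000131130219], [0.4198000133037567, -0.13199999928474426]] z [0.1247 0.131  0.1338]
wall top 2311 [[0.5770000219345093, 0.04280000180006027], [0.5950000286102295, 0.04149999842047691], [0.6154999732971191, 0.3255000114440918], [0.5974000096321106, 0.32679998874664307]] z [0.098  0.1009 0.1035]
wall mid 334 [[0.5950999855995178, 0.04580000042915344], [0.6162999868392944, 0.04430000111460686], [0.6359000205993652, 0.3147999942302704], [0.6146000027656555, 0.3163999915122
[... 1312 characters left out ...]
5981000065803528, 0.36059999465942383]] z [0.0964 0.1    0.1019]
wall mid 3809 [[0.590499997138977, 0.041200000792741776], [0.6159999966621399, 0.03920000046491623], [0.6406000256538391, 0.35749998688697815], [0.6150000095367432, 0.359499990940094]] z [0.0313 0.0614 0.0888]
rack base 613 [[0.39629998803138733, -0.1347000002861023], [0.48260000348091125, -0.31690001487731934], [0.5806999802589417, -0.2703999876976013], [0.4943999946117401, -0.08820000290870667]] z [0.0075 0.0102 0.0132]
blue 2045 [[0.3034999966621399, 0.09260000288486481], [0.3799999952316284, -0.08640000224113464], [0.3937000036239624, -0.08060000091791153], [0.3172000050544739, 0.09839999675750732]] z [0.0127 0.1147 0.1802]
```

Measured values:

| Item | Position | Yaw | Size check |
|---|---|---|---|
| Large board | centre (0.4885, −0.2185), top at z=0.19 | −5.1° | 200 mm long, 12 mm thick, as given |
| Wall | front middle (0.588, 0.2015), top at z=0.10 | −4.2° | 318 mm long, 18 mm thick, as given |

Next: grasp and lift.

```bash
cat >> h.py <<'E'
from scipy.spatial.transform import Rotation as R
def frame(yaw,tilt):  # board frame: x normal, y long, z up tipped to +x
    return (R.from_euler("z",yaw,degrees=True)*R.from_euler("y",tilt,degrees=True)).as_matrix()
def tool(B):  # tool y = board x, tool z = -board z
    m=np.c_[B[:,1],B[:,0],-B[:,2]];q=R.from_matrix(m).as_quat();return q[[3,0,1,2]]
def tcp(B,o,s=.160,g=.0187): # TCP for board origin o, grasp s up the board
    return np.array(o)+B[:,2]*(s-g)
E
python3 - <<'E'
from h import *; from station import arm
B=frame(-5.1,0);q=tool(B);o=np.array([.4885,-.2185,.010]);up=np.array([0,0,1])
W=frame(-4.2,15);ow=np.array([.588,.2015,0])+frame(-4.2,0)@[-.0376,0,.02]
print(arm.ik(tcp(B,o),q),arm.ik(tcp(W,ow),tool(W)),arm.ik(tcp(W,ow+.1*up),tool(W)))
arm.move_ptp(tcp(B,o)+.09*up,q)
print(arm.move_l(tcp(B,o),vel=.1,f_stop=8))
arm.close(30);ob=arm.get_obs();print(ob["t"],ob["grip_width"],ob["gripper_force"],ob["ft_force"])
print(arm.move_l(tcp(B,o)+.09*up,vel=.08,f_stop=25))
ob=arm.get_obs();print(ob["t"],ob["grip_width"],ob["ft_force"],ob["tool_pos"])
p,d=arm.snapshot("side");cv2.imwrite("pics/lift.png",p[:,:,::-1])
E
```

```text
[-4.67142729e-01  7.30133533e-02  1.99412398e+00 -4.44089210e-16
  1.07445532e+00 -3.78130937e-01] [0.24602521 0.3804815  1.62950676 0.08282565 1.38135917 0.29350798] [0.24602521 0.31193465 1.53171313 0.08136343 1.54714204 0.30721038]
False
3.3917 0.011452114762388242 29.995656651444733 [ 0.30346069 -0.75946846 -0.29941371]
False
4.6667 0.011856427725830992 [-0.62209561  0.77476504 -2.99569649] [ 0.48802967 -0.21826089  0.24042847]
```

View pics/lift.png

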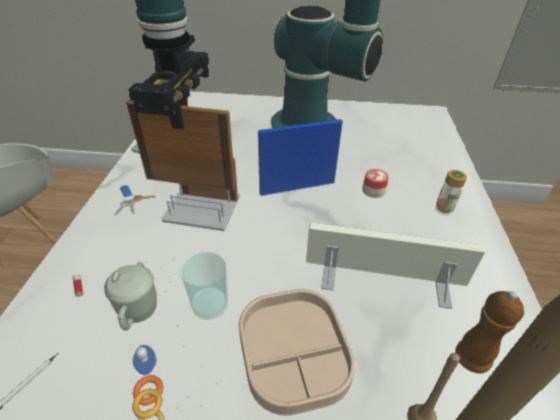

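The large board is held clear of the rack at about (185,150), and the small board is still in its slot at about (222,180). Next: carry it to the wall, set it down and push it lightly against the wall.

```bash
python3 - <<'E'
from h import *; from station import arm
W=frame(-4.2,15);V=frame(-4.2,0);c=np.array([.588,.2015,0])
at=lambda dx,z:tcp(W,c+V@[dx,0,z])
arm.move_l(at(-.045,.10),tool(W),vel=.15)
print(arm.move_l(at(-.042,.015),vel=.1,f_stop=10))
print(arm.move_l(at(-.042,-.006),vel=.02,f_stop=4));a=arm.get_obs()
print(a["t"],a["tool_pos"],a["ft_force"],"board z",a["tool_pos"]-at(-.042,0))
p0=a["tool_pos"]+[0,0,.001]
arm.move_l(p0,vel=.02)
print(arm.move_l(p0+V@[.02,0,0],vel=.02,f_stop=4));a=arm.get_obs()
print(a["t"],a["tool_pos"]-p0,a["ft_force"],a["grip_width"])
p,d=arm.snapshot("scene");cv2.imwrite("pics/place.png",p[:,:,::-1])
E
```

```text
False
True
9.4333 [0.58269941 0.20186136 0.13782583] [ 0.7186088  -0.13685114  4.59954319] board z [ 1.13698194e-04 -3.62411824e-05  1.34051072e-03]
True
10.3583 [ 0.01006288 -0.00099725 -0.00118999] [ 1.33436815 -1.03892598  7.66753195] 0.011767542264877912
```

View pics/place.png

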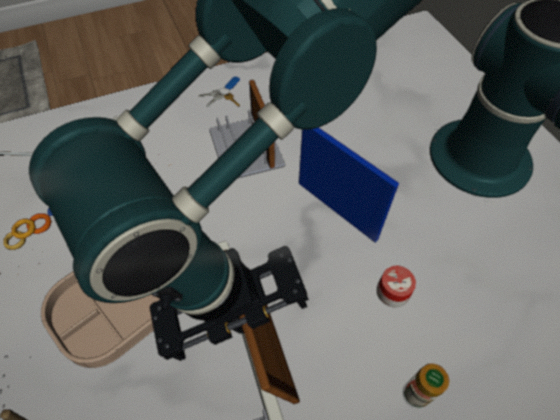

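The board is leaning over the wall at about (270,360), and it made contact at an offset of −32 mm, where −32.6 mm was predicted. Next: release, back off and check.

```bash
python3 - <<'E'
from h import *; from station import arm
W=frame(-4.2,15)
arm.ungrasp();p=arm.get_obs()["tool_pos"]
print(arm.move_l(p+W[:,2]*.12,vel=.08,f_stop=10))
arm.move_l(p+[0,-.25,.2],vel=.2);arm.wait(.5)
print(arm.get_obs()["t"])
for n in("scene","side"):
    p,d=arm.snapshot(n);k=arm.calibration(n);K=[k[i] for i in("fx","fy","cx","cy")]
    cv2.imwrite(f"pics/{n}2.png",p[:,:,::-1])
    P,C=cloud(p,d,K,k["world_to_cam"]);x,y,z=P.T
    L=(C[:,0]>C[:,2]*1.5)&(x>.5)&(x<.68)&(y>.05)&(y<.35)&(z>.005)&(z<.2)
    a=(P[L]-[.588,.2015,0])@frame(-4.2,0)
    print(n,L.sum(),"wall-frame min/max",a.min(0),a.max(0))
    for lo,hi in((.02,.05),(.1,.13),(.14,.16),(.165,.185)):
        b=a[(a[:,2]>lo)&(a[:,2]<hi)]
        if len(b)>20:print(lo,hi,len(b),np.round(np.percentile(b,[1,50,99],axis=0),4).tolist(), "slope",np.polyfit(b[:,1],b[:,0],1)[0])
    S=(C[:,0]>C[:,2]*1.5)&(x>.38)&(x<.45)&(y<-.1)&(y>-.34)&(z>.124)&(z<.136)
    print("small top",S.sum(),P[S].mean(0))
E
```

```text
False
15.2083
scene 4096 wall-frame min/max [-0.03549671 -0.09808904  0.01292922] [0.01973844 0.09832511 0.17996472]
0.02 0.05 413 [[-0.0344, -0.0902, 0.0204], [-0.0299, 0.0177, 0.0357], [-0.0227, 0.0978, 0.0496]] slope 0.005003205822716493
0.1 0.13 577 [[-0.0123, -0.088, 0.1003], [-0.0079, 0.0197, 0.1155], [0.0005, 0.0978, 0.1299]] slope 0.005682444166833165
0.14 0.16 435 [[-0.0014, -0.0826, 0.1402], [0.0016, 0.0217, 0.1499], [0.0097, 0.0979, 0.1598]] slope 0.007609096894772704
0.165 0.185 1471 [[0.0057, -0.0941, 0.1657], [0.013, 0.0149, 0.1758], [0.0195, 0.0974, 0.1787]] slope -0.002552613495749884
small top 326 [ 0.42126775 -0.19556405  0.13046856]
side 2695 wall-frame min/max [-0.00133025 -0.1001444   0.10136465] [0.02154282 0.09492944 0.17795112]
0.1 0.13 757 [[-0.0003, -0.0891, 0.1031], [0.0046, 0.0, 0.1171], [0.0085, 0.0781, 0.1298]] slope 6.44225219924271e-05
0.14 0.16 631 [[0.0102, -0.0808, 0.1402], [0.0137, 0.0017, 0.1501], [0.0172, 0.0777, 0.1598]] slope 0.00043568996938610785
0.165 0.185 856 [[0.0108, -0.0981, 0.1654], [0.0178, 0.0018, 0.1738], [0.0208, 0.0933, 0.1772]] slope -0.0017552553854384674
small top 250 [ 0.42224854 -0.20144133  0.12851748]
```

View pics/scene2.png

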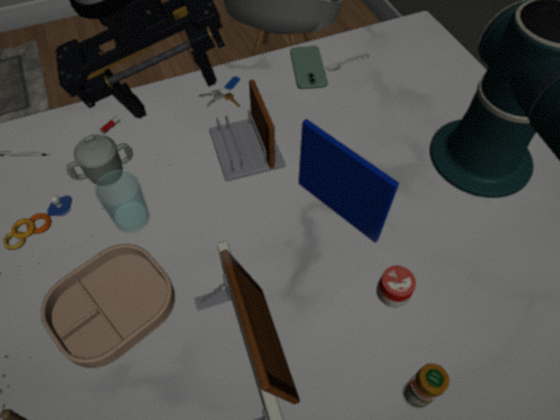

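The board leans on the wall at about (262,330). It is tipped about 15.4°, centred within about 3 mm and square to the wall, and the back face passes through the wall's top edge. The small board hasn't moved (top at (262,120)).

```bash
python3 -c "
from station import arm
print(arm.job_done())"
```

```text
the job is handed in; nothing more can be done
None
```

The job is handed in: the large board leans on the middle of the splash wall, tipped back about 15° and square to it, and the small board still stands in its rack slot; the station returned no verdict.

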